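# Raise the test-lane gate and push the module home

### The arm

A 7-joint arm with a two-finger parallel gripper is mounted at the origin on the work surface. World frame = base frame: x ahead of the robot, y to its left, z up, the work surface at z = 0. Lengths are in mm, angles in rad, forces in N, time in s.
With the tool pointing down it reaches from about 350 to 900 mm from the base axis. Payload 7.2 kg.
Tool frame: the origin (TCP) lies at the very end of the fingers, on their centre line; the grasp point (between the pads) lies 19 mm behind it; z points along the fingers, y is the direction in which the jaws open and shut (so a half turn about z gives the same grasp; the last joint's range is limited). The gripper opens to 85 mm and grips with 20 to 120 N. Pads are 22 mm wide; open, the fingers measure 114 mm over their backs; the gripper's body (76 mm by 85 mm) begins 54 mm behind the grasp point. The pads swing forward as they close: fully open they stand 13 mm farther back than shut.
Start: joints at [1.155, 0.411, -0.013, 1.596, 0.006, 1.134, -0.082], TCP at [213.007, -587.585, 231.297] pointing down, gripper open.
Joint ranges: [-2.95, 2.95], [-0.29, 1.99], [-1.47, 1.44], [0.14, 2.54], [-1.03, 4.17], [0.13, 1.85], [-2.86, 2.86]. Speed limits (rad/s): [2.39, 2.39, 3.01, 3.01, 3.14, 3.14, 3.14].

### API

Orientations are given as [roll, pitch, yaw] about the fixed x, y, z axes, in that order (R = Rz(yaw) Ry(pitch) Rx(roll)).
In Python, from workcell import observe, imaging, r gives the robot as it stands. The module is installed in compiled form; this text tells all that it offers.
- The arm moves only by the tool arm_command, never from a script. Its argument "series" is a list of rows, each an object with "linear": the shift along the tool's x, y, z in mm, a list of three; "twist": the turn, a rotation vector about the tool's x, y, z in degrees, a list of three; "grip": the opening, from -1 (shut) to 1 (fully open). In form: [{"linear": [dx, dy, dz], "twist": [rx, ry, rz], "grip": grip}, ...]. A call has 1 to 8 rows; each row shifts and turns the commanded pose from where the row before left it, along the tool's axes as they then stand; what a row does not reach is not made up. A row lasts 1/8 s, in which the tool goes at most 62.5 mm and 10.7 degrees, less where a joint would pass 70% of its speed; a pose out of reach is approached as far as the arm can. A call with a gripper value outside its range is refused whole. The fingers move at their own pace and stop on an object; "force" is the grip in N (left out, the last holds). Time passes only in rows, so rows that do not move let the fingers close. It gives the time, the measured TCP pose, the force and the opening at its end, in the units of the state.
- observe(): the state, without advancing time (a new reading comes with each control period).
- imaging.get_image(name): name is "side" or "top"; returns (picture, depth): 384x512x3 uint8, red, green, blue; 384x512 float32, mm along the optical axis (not along the pixel's ray), 0 where there is no reading.
- imaging.camera_params(name): a dict with "intrinsics" (3x3 intrinsics, pixels), "view" (4x4, takes a point from world to camera coordinates). Camera axes: x right, y up, looking along -z (the intrinsics and any distortion apply to the point x, -y, -z); pixel columns grow to the right and rows downward; lengths in mm; the calibration is good to about 2 mm. A picture is of the moment at which its call begins. camera_params takes no time and is no camera call.
- r.hand_in(): hands the job in, once; it reports no verdict.
The state is a dict: "clock": time; "q": joint angles; "joint_vel": joint speeds; "effort": joint torques, N m; "ee_pos": TCP position; "tcp_rot": TCP orientation; "wrist_force": force on the tool from outside, world axes, zero at the start; "ft_torque": the same for the moment, N m; "finger_gap": opening from 0.0 (shut) to 1.0 (fully open).
Only numpy, scipy, OpenCV 4.12 (cv2) and the standard library are available. Lean on these libraries where they do the work, as an engineer would, in place of code of your own. Each camera call takes 0.05 s, during which the arm holds its last target. There are 200 camera calls.

### The job

Push the counterweighted gate arm up past its balance point so that it stays raised by itself, then push the oven control module along its lane, under the raised gate, until it is fully home against the end stop. Only push with the fingers: do not pick up the module or anything else, leave the gate raised, and leave the other things on the bench where they are.

Things in the scene. Friction and masses are not known exactly. Their poses are not given: they have to be found in the camera images.
- lane: fixed lane: aluminium plate 8 mm thick (x -225 to +55 mm, y -58 to +58 mm) with two low steel rails 83 mm apart, tops 26 mm above the table. Origin on the table surface on the lane's centre line; +x runs along the lane away from the robot to the stop, y to the left, z up
- lane_stop (a point): middle of the near face of the end stop, a dark upright bar across the lane, at x = +55 mm of the lane, 25 mm above the table (its top 42 mm). A fixed grey tester box 90 x 200 x 95 mm high stands behind it
- module: oven control module: steel box 120 mm long (x, along the lane) x 78 wide x 30 high, with a finned heat sink on top (45 high over all), about 0.4 kg, loose on the lane plate between the rails, on the robot's side of the gate. Origin at the centre of its underside. Flat end faces at x = -60 and +60 mm; home when its origin is at x = -5 mm of the lane
- module_center (a point): the middle of the module, 22.5 mm above its underside
- gate_pivot (a point): hinge axis of the gate, on a fixed post (foot 70 x 60 mm, 111 mm tall) left of the lane: 95 mm above the table, 100 mm left of the lane's centre line, 0 to 20 mm beyond the lane's origin. Its axes are parallel to the lane's; the gate arm turns in its y-z plane
- gate_end (a point): free end of the gate arm, on the axis of the arm's round tube (16 mm diameter), 215 mm from the pivot; the last 80 mm is bare. Lowered, it is 115 mm right of the lane's centre line and 95 mm above the table, with open space beneath
- gate_blade (a point): middle of a steel blade 3 mm thick that hangs from the arm over the lane and blocks the module: 65 to 135 mm from the pivot along the arm, reaching 68 mm below the tube's axis. It turns up with the arm
- gate (a joint): angle of the gate arm in rad: 0 = lowered, level across the lane, pointing right (-y of the lane); grows as the free end goes up; upper stop at 1.75 (just past upright). A dark round counterweight on a crank above the pivot makes it balance at about 1.1 rad: below that it falls back, above it falls to the upper stop and stays. Lifting it at the end takes about 1 N
- spraycan: green spray can standing upright, 58 mm diameter, 190 mm tall; origin at the centre of its underside; to be left alone
- capacitor: aluminium capacitor can standing upright, 40 mm diameter, 60 mm tall, left of the lane; origin at the centre of its underside; to be left alone
- screwdriver: screwdriver lying on the table, about 200 mm long; origin at the underside, between handle and blade; to be left alone
- bearing: steel bearing ring lying flat, 52 mm diameter, 15 mm high, to the right of the lane beyond the gate arm; origin at the centre of its underside; to be left alone
- mug: white mug, 76 mm diameter, 90 mm tall; origin at the centre of its underside; to be left alone
- burnercap: dark round burner cap lying flat, 64 mm diameter, 16 mm high; origin at the centre of its underside; to be left alone
- knobpart: black oven knob, 42 mm diameter, 30 mm tall, left of the lane; origin at the centre of its underside; to be left alone
Mind the look-alikes: they are no part of the job. There is more than one size of the module; the one meant has the size given above.

How it is judged:
By the outcome, as a careful person would: the job done as asked, in the order asked, and still so for the second after the job is handed in, with the robot touching nothing.
It also fails if it takes over 56 s, if anything falls off the work surface, if the arm or the gripper's body presses on something with over 40 N, if the wrist force passes 120 N, or if a joint passes its speed limit or range.

## Working session

There is one attempt and no reset: what is moved stays moved. The work goes in short steps, Python scripts to look and compute and a tool call to move; the robot and the scene stay as the last step left them, time stands still between calls to the robot, and variables do not carry over. Pictures are saved under pics/ and viewed, about 8 in all and at most 12, crops included, and the job is handed in when it is done.

Besides the shell and the picture viewer there is one more tool, called after "Emit:" as name(argument=value, ...) on one line, values as JSON. arm_command: Moves the arm, as the interface text tells. Its arguments: {"type":"object","properties":{"series":{"type":"array"},"force":{"type":"number"}},"required":["series"]}

```bash
mkdir -p pics; cat > h.py <<'E'
import numpy as np, cv2
from workcell import observe, imaging, r
def grab(n,tag):
    im,d=imaging.get_image(n); np.savez(f'{n}_{tag}.npz',im=im,d=d); cv2.imwrite(f'pics/{n}_{tag}.png',cv2.cvtColor(im,cv2.COLOR_RGB2BGR)); return im,d
def pts(n,d):
    p=imaging.camera_params(n); K=np.array(p['intrinsics']); V=np.linalg.inv(np.array(p['view']))
    v,u=np.mgrid[:d.shape[0],:d.shape[1]]
    x=(u-K[0,2])/K[0,0]*d; y=(v-K[1,2])/K[1,1]*d
    P=np.stack([x,-y,-d],-1); return P@V[:3,:3].T+V[:3,3]
E
python3 - <<'E'
from h import *
s=observe()
for k,v in s.items(): print(k,np.round(v,3))
for n in('top','side'):
    grab(n,'0'); p=imaging.camera_params(n); print(n,{k:(np.round(v,2).tolist() if not isinstance(v,str) else v) for k,v in p.items()})
E
```

```text
clock 0.0
q [ 1.155  0.412 -0.013  1.597  0.006  1.134 -0.082]
joint_vel [-0.    -0.001  0.001 -0.002 -0.     0.    -0.002]
effort [-1.0000e-03 -6.0063e+01  6.8200e-01 -2.9941e+01  1.4000e-02  1.1000e-02
 -0.0000e+00]
ee_pos [ 212.802 -587.102  230.428]
tcp_rot [-3.14   0.     0.348]
wrist_force [ 0.794  0.491 -0.427]
ft_torque [0.028 0.028 0.046]
finger_gap 1.0
top {'intrinsics': [[354.37, 0.0, 262.61], [0.0, 354.37, 192.4], [0.0, 0.0, 1.0]], 'view': [[-0.02, -1.0, 0.01, 16.62], [1.0, -0.02, 0.06, -558.64], [-0.06, 0.01, 1.0, -1197.92], [0.0, 0.0, 0.0, 1.0]]}
side {'intrinsics': [[445.03, 0.0, 255.81], [0.0, 445.03, 195.29], [0.0, 0.0, 1.0]], 'view': [[0.99, -0.1, 0.01, -572.45], [0.06, 0.7, 0.71, -101.72], [-0.08, -0.71, 0.7, -1197.8], [0.0, 0.0, 0.0, 1.0]]}
```

View pics/top_0.png

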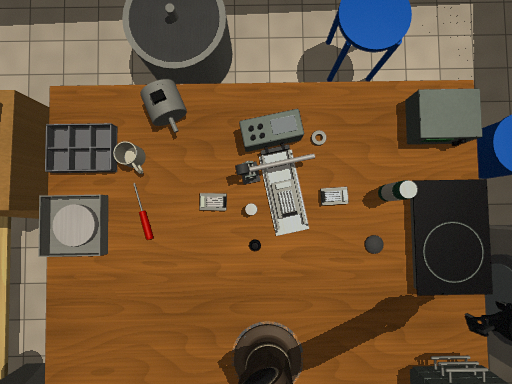

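View pics/side_0.png

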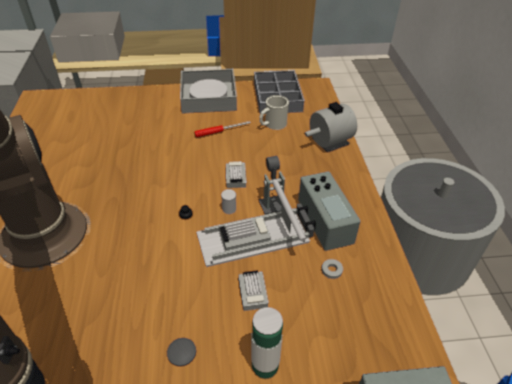

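The top view shows the lane from about (290,232) to (265,150). The gate tube's free end is at (314,156), with the post near (247,172) and the tester box at (272,128). The module is on the lane around (287,195), and smaller look-alikes sit at (213,202) and (334,196). Next I'll measure the lane from the depth data.

```bash
python3 - <<'E'
from h import *
z=np.load('top_0.npz'); im,d=z['im'],z['d']; P=pts('top',d)
np.set_printoptions(precision=1,suppress=True)
def at(u,v): return P[v,u]
for u,v in [(200,250),(314,156),(300,160),(290,162),(290,228),(272,128),(285,190),(318,137),(250,209),(255,244),(404,189)]: print((u,v),at(u,v))
# roi
roi=np.zeros(d.shape,bool); roi[140:240,250:312]=1
h=P[...,2]; hsv=cv2.cvtColor(im,cv2.COLOR_RGB2HSV)
m=roi&(h>4)&(h<60)&(hsv[...,1]<70)
n,l,s,c=cv2.connectedComponentsWithStats(m.astype(np.uint8)); k=1+s[1:,4].argmax(); L=P[l==k]
print(s[k]); rect=cv2.minAreaRect(L[:,:2].astype(np.float32)); print('lane rect',rect)
a=rect[2]
print('heights hist',np.histogram(L[:,2],bins=range(0,62,4)))
a=im[100:250,190:350]; a=cv2.resize(a,None,fx=5,fy=4*1.0,interpolation=cv2.INTER_CUBIC)
a=cv2.resize(im[120:245,230:350],None,fx=4.8,fy=4.8,interpolation=cv2.INTER_CUBIC); cv2.imwrite('pics/c1.png',a[...,::-1])
E
```

```text
(200, 250) [365.2 225.5  -1.6]
(314, 156) [ 668.  -159.5  101. ]
(300, 160) [ 655.8 -114.3  101.3]
(290, 162) [649.8 -82.1 101.8]
(290, 228) [435.4 -84.9   9.9]
(272, 128) [761.8 -26.7  98. ]
(285, 190) [564.2 -68.5  40.4]
(318, 137) [ 750.1 -190.5    3.3]
(250, 209) [502.3  49.4  62.8]
(255, 244) [384.8  35.5  27.4]
(404, 189) [ 551.5 -407.8  191. ]
[ 262  163   47   73 2255]
lane rect ((536.3876342773438, -69.97782897949219), (233.59527587890625, 117.11389923095703), 11.186180114746094)
heights hist (array([  0, 360, 605, 128,  11,  49, 177,  81,  58, 278, 208,  64, 109,
        95,  32]), array([ 0,  4,  8, 12, 16, 20, 24, 28, 32, 36, 40, 44, 48, 52, 56, 60]))
```

View pics/c1.png

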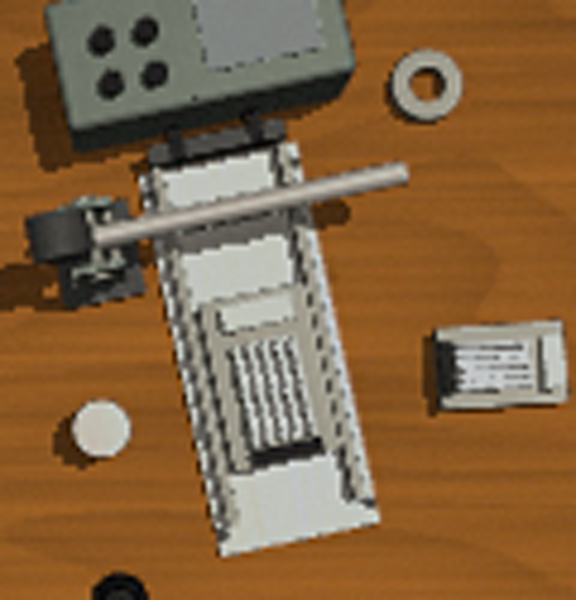

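```bash
cat >> h.py <<'E'
YAW=np.deg2rad(12.3); O=np.array([642.5,-49.1])
def tolane(p,yaw=None,o=None):
    y=YAW if yaw is None else yaw; o=O if o is None else o
    q=np.array(p,float).copy(); a=q[...,:2]-o; c,s=np.cos(y),np.sin(y)
    q[...,0]=c*a[...,0]+s*a[...,1]; q[...,1]=-s*a[...,0]+c*a[...,1]; return q
E
python3 - <<'E'
from h import *
np.set_printoptions(precision=2,suppress=True)
z=np.load('top_0.npz'); im,d=z['im'],z['d']; P=pts('top',d); hsv=cv2.cvtColor(im,cv2.COLOR_RGB2HSV)
h=P[...,2]; roi=np.zeros(d.shape,bool); roi[140:240,245:320]=1
def line(Q):
    vx,vy,x,y=cv2.fitLine(Q[:,:2].astype(np.float32),cv2.DIST_HUBER,0,.01,.01).ravel(); return np.degrees(np.arctan(vy/vx)),x,y
tube=roi&(h>93)&(h<106)&(np.arange(512)[None]>268); T=P[tube]; print('tube',tube.sum(),line(T),T[:,1].min())
# plate edges: left/right extreme per row
pl=roi&(h>3)&(h<32)&(hsv[...,1]<70)
E=[]
for v in range(175,228):
    u=np.where(pl[v])[0]
    if len(u)>3: E.append((P[v,u[0]],P[v,u[-1]]))
E=np.array(E); print('left',line(E[:,0]),'right',line(E[:,1]))
# tester
te=(h>85)&(h<103)&(P[...,0]>690)&(P[...,0]<850)&(abs(P[...,1]+30)<130); print('tester',cv2.minAreaRect(P[te][:,:2].astype(np.float32)))
# module
L=tolane(P); mo=roi&(h>33)&(h<60)&(L[...,0]<-22)&(abs(L[...,1])<60); n,l,s,c=cv2.connectedComponentsWithStats(mo.astype(np.uint8)); k=1+s[1:,4].argmax(); M=P[l==k]; ML=tolane(M)
print('module',cv2.minAreaRect(M[:,:2].astype(np.float32)),'lane ext',np.percentile(ML,[1,99],axis=0))
E
```

```text
tube 223 (np.float32(-78.86644), np.float32(655.8227), np.float32(-86.13087)) -159.77824067647674
left (np.float32(12.676702), np.float32(509.22906), np.float32(-16.958128)) right (np.float32(11.217682), np.float32(527.7435), np.float32(-128.92694))
tester ((764.7681884765625, -24.3470458984375), (90.84046936035156, 199.99191284179688), 11.264273643493652)
module ((537.3714599609375, -70.23127746582031), (120.05669403076172, 78.07070922851562), 11.234590530395508) lane ext [[-165.88  -36.28   34.65]
 [ -48.8    40.07   57.66]]
```

Everything agrees on a lane yaw of 11.25°. The tester is 91x200 mm and the module 120x78 mm, both matching the sizes given. The module is centred at (537,-70), and the tube lies at z≈95-100 with its end at lane y≈-114. I'll move to the right of the lane and tilt the fingers to reach under the tube.

Emit:
arm_command(series=[{"linear": [0, 0, -5], "twist": [0, 0, 8.7], "grip": -1}, {"linear": [36, -25, 2.5], "twist": [0, 0, 0], "grip": -1}, {"linear": [36, -25, 2.5], "twist": [0, 0, 0], "grip": -1}, {"linear": [36, -25, 2.5], "twist": [0, 0, 0], "grip": -1}, {"linear": [36, -25, 2.5], "twist": [0, 0, 0], "grip": -1}, {"linear": [36, -25, 2.5], "twist": [0, 0, 0], "grip": -1}, {"linear": [36, -25, 2.5], "twist": [0, 0, 0], "grip": -1}, {"linear": [36, -25, 2.5], "twist": [0, 0, 0], "grip": -1}])

```text
clock: 1.1
ee_pos: [426.8, -365.7, 218.4]
tcp_rot: [-3.141, 0.0, 0.196]
wrist_force: [-0.5, -0.1, -0.4]
finger_gap: 0.003
```

Emit:
arm_command(series=[{"linear": [36, -25, 2], "twist": [0, 0, 0], "grip": -1}, {"linear": [36, -25, 2], "twist": [0, 0, 0], "grip": -1}, {"linear": [36, -25, 2], "twist": [0, 0, 0], "grip": -1}, {"linear": [36, -25, 2], "twist": [0, 0, 0], "grip": -1}, {"linear": [36, -25, 2], "twist": [0, 0, 0], "grip": -1}, {"linear": [36, -25, 2], "twist": [0, 0, 0], "grip": -1}, {"linear": [36, -25, 2], "twist": [0, 0, 0], "grip": -1}, {"linear": [0, 0, 0], "twist": [0, 0, 0], "grip": -1}])

```text
clock: 2.1
ee_pos: [640.9, -141.3, 203.7]
tcp_rot: [-3.139, -0.0, 0.202]
wrist_force: [-0.6, 0.2, -0.9]
finger_gap: -0.0
```

Emit:
arm_command(series=[{"linear": [0, 0, 0], "twist": [0, 10, 0], "grip": -1}, {"linear": [0, 0, 0], "twist": [0, 10, 0], "grip": -1}, {"linear": [0, 0, 0], "twist": [0, 10, 0], "grip": -1}, {"linear": [0, 0, 0], "twist": [0, 10, 0], "grip": -1}, {"linear": [0, 0, 0], "twist": [0, 10, 0], "grip": -1}, {"linear": [0, 0, 0], "twist": [0, 0, 0], "grip": -1}, {"linear": [0, 0, 0], "twist": [0, 0, 0], "grip": -1}])

```text
clock: 2.98
ee_pos: [644.1, -137.9, 205.7]
tcp_rot: [-3.107, -0.718, 0.2]
wrist_force: [-0.0, 0.4, 0.1]
finger_gap: -0.002
```

```bash
sed -i 's/deg2rad(12.3)/deg2rad(11.25)/' h.py; python3 - <<'E'
from h import *
s=observe()
for k in('q','joint_vel','ee_pos','tcp_rot'): print(k,np.round(s[k],3))
print(tolane(np.array(s['ee_pos'])))
E
```

```text
q [ 0.923  0.37  -0.712  2.059 -0.637  0.217 -0.45 ]
joint_vel [-0.029 -0.005  0.004 -0.007 -0.011 -0.001  0.021]
ee_pos [ 644.059 -137.918  205.7  ]
tcp_rot [-3.107 -0.718  0.2  ]
[-15.79832267 -87.41515014 205.69998682]
```

```bash
cat >> h.py <<'E'
from scipy.spatial.transform import Rotation as Ro
def tl(d):  # lane displacement -> tool axes
    s=observe(); R=Ro.from_euler('xyz',s['tcp_rot']).as_matrix(); c,q=np.cos(YAW),np.sin(YAW)
    w=np.array([c*d[0]-q*d[1],q*d[0]+c*d[1],d[2]]); return np.round(w@R,1)
def lanepos(): return np.round(tolane(np.array(observe()['ee_pos'])),1)
E
python3 - <<'E'
from h import *
print(tl([-4,-5,-176]),tl([37,0,0]),tl([1,0,0]),tl([0,1,0]),tl([0,0,10]))
E
```

```text
[-118.8    9.5  129.7] [27.9  1.  24.3] [0.8 0.  0.7] [ 0. -1.  0.] [ 6.6 -0.3 -7.5]
```

Emit:
arm_command(series=[{"linear": [-24, 1.9, 26], "twist": [0, 0, 0], "grip": -1}, {"linear": [-24, 1.9, 26], "twist": [0, 0, 0], "grip": -1}, {"linear": [-24, 1.9, 26], "twist": [0, 0, 0], "grip": -1}, {"linear": [-24, 1.9, 26], "twist": [0, 0, 0], "grip": -1}, {"linear": [-23, 1.9, 26], "twist": [0, 0, 0], "grip": -1}, {"linear": [0, 0, 0], "twist": [0, 0, 0], "grip": -1}])

```text
clock: 3.72
ee_pos: [648.8, -162.9, 70.6]
tcp_rot: [-3.053, -0.659, 0.206]
wrist_force: [0.7, 1.0, 0.7]
finger_gap: -0.0
```

```bash
python3 - <<'E'
from h import *
im,_=grab('side','1'); cv2.imwrite('pics/c2.png',cv2.resize(im[130:290,180:380],None,fx=3.5,fy=3.5,interpolation=cv2.INTER_CUBIC)[...,::-1])
s=observe(); p=lanepos(); print(p,np.round(s['q'],2),np.round(s['tcp_rot'],3),s['wrist_force']); print(tl([17-p[0],-92-p[1],30-p[2]]))
E
```

```text
[ -15.6 -112.2   71.9] [ 0.86  0.63 -0.61  2.04 -1.03  0.13  0.1 ] [-3.054 -0.66   0.207] [0.02057575 0.16761793 0.1325464 ]
[  0.2 -15.1  54.8]
```

View pics/c2.png

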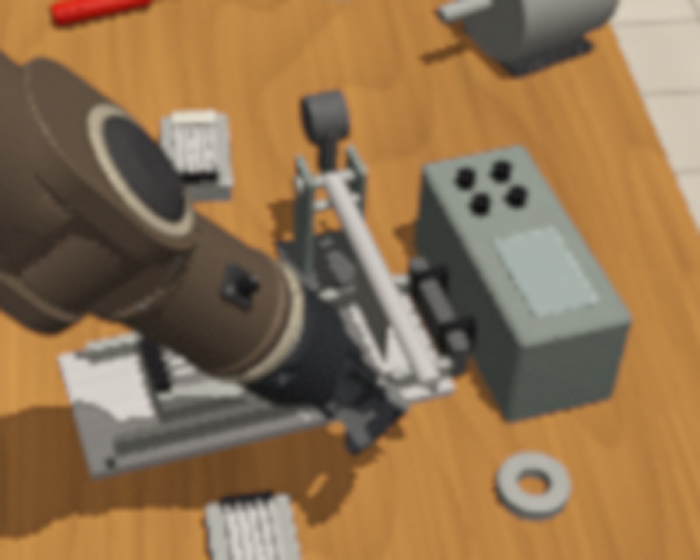

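The side view shows the finger tip at about (370,430) in the crop. It is short of the tube's free end at (440,380), still to the robot's side of it. Joints 5 and 6 are at their limits, so I'll tilt less and turn the tool towards the forearm's heading.

Emit:
arm_command(series=[{"linear": [7, -12, -26], "twist": [0, 0, 0], "grip": -1}, {"linear": [0, 0, 0], "twist": [0, -8, 0], "grip": -1}, {"linear": [0, 0, 0], "twist": [-5, 0, 8], "grip": -1}, {"linear": [0, 0, 0], "twist": [-5, 0, 8], "grip": -1}, {"linear": [0, 0, 0], "twist": [0, 0, 0], "grip": -1}])

```text
clock: 4.4
ee_pos: [639.6, -149.6, 97.1]
tcp_rot: [-3.045, -0.556, -0.104]
wrist_force: [0.2, -0.2, 0.2]
finger_gap: -0.003
```

```bash
python3 - <<'E'
from h import *
s=observe(); p=lanepos(); print(p,np.round(s['q'],2),np.round(s['tcp_rot'],3),s['wrist_force']); print('down',tl([-20-p[0],-92-p[1],30-p[2]]))
R=Ro.from_euler('xyz',s['tcp_rot']).as_matrix(); print(tolane(R[:,2]+np.r_[O,0]))
E
```

```text
[-22.5 -98.   97.1] [ 0.37  0.44 -0.15  2.1  -1.03  0.13 -0.4 ] [-3.045 -0.556 -0.104] [ 0.24379698 -0.18004584  0.22547105]
down [-34.9  -0.9  57.7]
[ 0.53072754 -0.06298545 -0.84519886]
```

Emit:
arm_command(series=[{"linear": [0, 0, 0], "twist": [0, -4, 0], "grip": -1}, {"linear": [-11, 0, 19], "twist": [0, 0, 0], "grip": -1}, {"linear": [-11, 0, 19], "twist": [0, 0, 0], "grip": -1}, {"linear": [-11, 0, 19], "twist": [0, 0, 0], "grip": -1}, {"linear": [0, 0, 0], "twist": [0, 0, 0], "grip": -1}])

```text
clock: 5.03
ee_pos: [639.8, -155.2, 34.4]
tcp_rot: [-3.043, -0.477, -0.109]
wrist_force: [0.4, 0.9, 0.4]
finger_gap: -0.001
```

```bash
python3 - <<'E'
from h import *
s=observe(); p=lanepos(); print(p,np.round(s['q'],2),np.round(s['tcp_rot'],3),s['wrist_force']); 
R=Ro.from_euler('xyz',s['tcp_rot']).as_matrix(); print(tolane(R[:,2]+np.r_[O,0]))
for x in(8,12,16): print(x,tl([x-p[0],-90-p[1],30-p[2]]))
E
```

```text
[ -23.4 -103.5   34.4] [ 0.34  0.56 -0.11  2.06 -1.03  0.13 -0.4 ] [-3.043 -0.477 -0.109] [0.42596534 0.93627674 0.35363181]
[ 0.46559533 -0.04312318 -0.88394648]
8 [ 21.  -20.6  17.9]
12 [ 24.4 -21.7  19.8]
16 [ 27.8 -22.7  21.7]
```

Emit:
arm_command(series=[{"linear": [0, -13, 0], "twist": [0, 0, 0], "grip": -1}, {"linear": [10.5, -4, 9], "twist": [0, 0, 0], "grip": -1}, {"linear": [10.5, -4, 9], "twist": [0, 0, 0], "grip": -1}, {"linear": [0, 0, 0], "twist": [0, 0, 0], "grip": -1}])

```text
clock: 5.52
ee_pos: [666.4, -133.5, 29.4]
tcp_rot: [-3.043, -0.47, -0.104]
wrist_force: [-10.1, 0.4, -2.4]
finger_gap: 0.002
```

```bash
python3 - <<'E'
from h import *
im,_=grab('side','2'); cv2.imwrite('pics/c3.png',cv2.resize(im[150:270,220:370],None,fx=5,fy=5,interpolation=cv2.INTER_CUBIC)[...,::-1])
s=observe(); p=lanepos(); print(p,np.round(s['q'],2),np.round(s['tcp_rot'],3),s['wrist_force']); 
R=Ro.from_euler('xyz',s['tcp_rot']).as_matrix(); print(tolane(R[:,2]+np.r_[O,0]))
p1=p; print(tl([8-p[0],-90-p[1],30-p[2]]), tl([10,0,0]),tl([0,10,0]),tl([0,0,10]))
E
```

```text
[  6.9 -87.   29.4] [ 0.22  0.58 -0.03  2.02 -1.02  0.15 -0.46] [-3.042 -0.47  -0.104] [-10.76322295   1.76872064  -2.06064412]
[ 0.45990342 -0.03849336 -0.88713421]
[2.  2.6 0.1] [ 8.5 -2.5  4.6] [-2.6 -9.6 -0.4] [ 4.5 -0.9 -8.9]
```

View pics/c3.png

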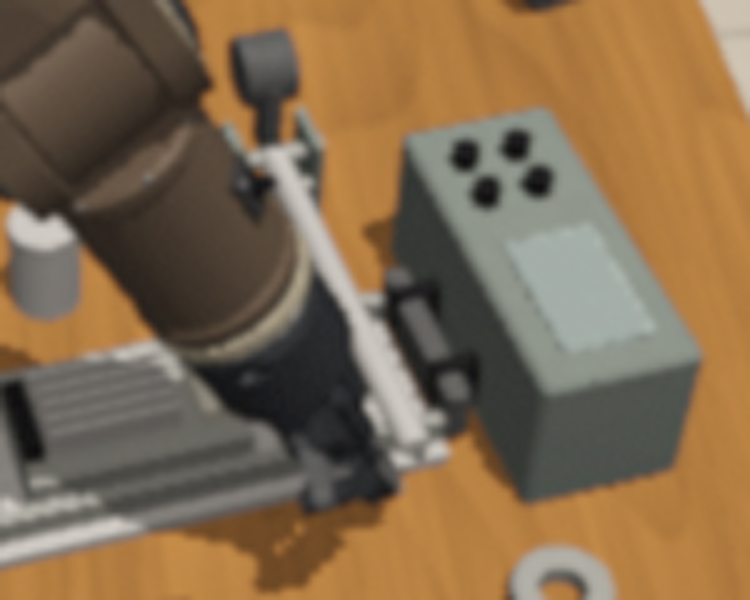

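The crop shows the finger at (350,460) beside the tube end at (420,445). The wrist reads -10 N in x, so the finger root is touching the tube sideways. I'll back off, go higher and re-enter with the lower part of the finger.

Emit:
arm_command(series=[{"linear": [-9.5, 2.5, -5], "twist": [0, 0, 0], "grip": -1}, {"linear": [9, -1.8, -18], "twist": [0, 0, 0], "grip": -1}, {"linear": [3.4, -1, 1.8], "twist": [0, 0, 0], "grip": -1}, {"linear": [0, 0, 0], "twist": [0, 0, 0], "grip": -1}])

```text
clock: 6.08
ee_pos: [662.0, -134.2, 51.9]
tcp_rot: [-3.042, -0.476, -0.105]
wrist_force: [0.2, 0.3, -0.7]
finger_gap: -0.002
```

```bash
python3 - <<'E'
from h import *
s=observe(); p=lanepos(); print(p,np.round(s['q'],2),np.round(s['tcp_rot'],3),s['wrist_force']); 
R=Ro.from_euler('xyz',s['tcp_rot']).as_matrix(); print(tolane(R[:,2]+np.r_[O,0]))
print(tl([10,0,0]),tl([0,10,0]),tl([0,0,10]))
W=[p]+[np.array([1.5,y,z]) for y,z in[(-88,62),(-91,90),(-89,116),(-84,145),(-77,173),(-63,199),(-46,225),(-23,248),(2,268),(25,280),(45,288)]]
for a,b in zip(W,W[1:]): print(b,tl(b-a))
E
```

```text
[  2.6 -87.3  51.9] [ 0.17  0.54  0.04  2.03 -0.99  0.19 -0.5 ] [-3.042 -0.476 -0.105] [ 0.18042738  0.30288254 -0.66302871]
[ 0.46498922 -0.04074601 -0.88437819]
[ 8.5 -2.5  4.6] [-2.6 -9.6 -0.4] [ 4.6 -0.9 -8.8]
[  1.5 -88.   62. ] [ 3.9  0.1 -9.4]
[  1.5 -91.   90. ] [ 13.6   0.4 -24.6]
[  1.5 -89.  116. ] [ 11.4  -4.2 -23.1]
[  1.5 -84.  145. ] [ 12.   -7.4 -25.9]
[  1.5 -77.  173. ] [ 11.   -9.2 -25. ]
[  1.5 -63.  199. ] [  8.2 -15.8 -23.6]
[  1.5 -46.  225. ] [  7.4 -18.7 -23.7]
[  1.5 -23.  248. ] [  4.5 -24.2 -21.3]
[  1.5   2.  268. ] [  2.6 -25.9 -18.7]
[  1.5  25.  280. ] [ -0.6 -23.2 -11.5]
[  1.5  45.  288. ] [ -1.6 -20.   -7.9]
```

Now clear of the tube, with no force, and q6 is free. I'll lift along the first part of the arc in small steps and check.

Emit:
arm_command(series=[{"linear": [4, 0, -9.5], "twist": [0, 0, 0], "grip": -1}, {"linear": [7, 0, -12.5], "twist": [0, 0, 0], "grip": -1}, {"linear": [7, 0, -12.5], "twist": [0, 0, 0], "grip": -1}, {"linear": [5.5, -2, -11.5], "twist": [0, 0, 0], "grip": -1}, {"linear": [5.5, -2, -11.5], "twist": [0, 0, 0], "grip": -1}, {"linear": [0, 0, 0], "twist": [0, 0, 0], "grip": -1}])

```text
clock: 6.82
ee_pos: [659.2, -135.3, 115.1]
tcp_rot: [-3.041, -0.472, -0.105]
wrist_force: [-3.0, 0.6, -2.1]
finger_gap: -0.003
```

```bash
python3 - <<'E'
from h import *
im,_=grab('side','3'); cv2.imwrite('pics/c4.png',cv2.resize(im[130:270,220:370],None,fx=4,fy=4,interpolation=cv2.INTER_CUBIC)[...,::-1])
s=observe(); p=lanepos(); print(p,np.round(s['q'],2),np.round(s['tcp_rot'],3),s['wrist_force'])
W=[p]+[np.array([1.5,y,z]) for y,z in[(-84,145),(-77,173),(-63,199),(-46,225),(-23,248),(2,268),(25,280),(45,288)]]
for a,b in zip(W,W[1:]): print(b,tl(b-a))
E
```

```text
[ -0.5 -87.9 114.8] [ 0.    0.44  0.26  2.01 -0.85  0.35 -0.68] [-3.041 -0.472 -0.105] [-3.09115072  1.85262453 -1.85456977]
[  1.5 -84.  145. ] [ 14.4  -7.  -26. ]
[  1.5 -77.  173. ] [ 10.9  -9.2 -25.1]
[  1.5 -63.  199. ] [  8.1 -15.8 -23.6]
[  1.5 -46.  225. ] [  7.3 -18.7 -23.7]
[  1.5 -23.  248. ] [  4.4 -24.2 -21.3]
[  1.5   2.  268. ] [  2.5 -25.9 -18.7]
[  1.5  25.  280. ] [ -0.6 -23.2 -11.5]
[  1.5  45.  288. ] [ -1.6 -20.   -7.9]
```

View pics/c4.png

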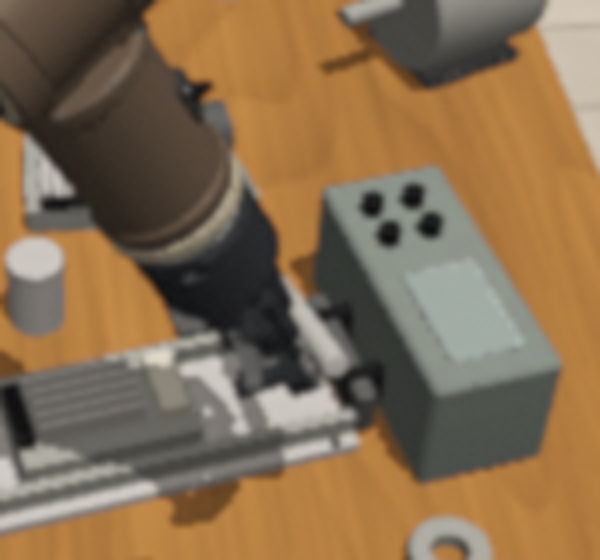

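The tube end at (345,365) now stands raised over the lane, resting on the finger, with about 3 N on the wrist. I'll continue along the arc.

Emit:
arm_command(series=[{"linear": [7.2, -3.5, -13], "twist": [0, 0, 0], "grip": -1}, {"linear": [7.2, -3.5, -13], "twist": [0, 0, 0], "grip": -1}, {"linear": [5.5, -4.6, -12.5], "twist": [0, 0, 0], "grip": -1}, {"linear": [5.5, -4.6, -12.5], "twist": [0, 0, 0], "grip": -1}, {"linear": [4, -8, -12], "twist": [0, 0, 0], "grip": -1}, {"linear": [4, -8, -12], "twist": [0, 0, 0], "grip": -1}, {"linear": [3.7, -9.4, -12], "twist": [0, 0, 0], "grip": -1}, {"linear": [3.7, -9.4, -12], "twist": [0, 0, 0], "grip": -1}])

```text
clock: 7.88
ee_pos: [653.6, -94.1, 226.5]
tcp_rot: [-3.042, -0.474, -0.106]
wrist_force: [-1.1, 0.3, -0.1]
finger_gap: -0.001
```

```bash
python3 - <<'E'
from h import *
im,_=grab('side','4'); cv2.imwrite('pics/c5.png',cv2.resize(im[110:270,200:370],None,fx=3.5,fy=3.5,interpolation=cv2.INTER_CUBIC)[...,::-1])
s=observe(); p=lanepos(); print(p,np.round(s['q'],2),np.round(s['tcp_rot'],3),s['wrist_force'])
W=[p]+[np.array([1.5,y,z]) for y,z in[(-23,248),(2,268),(25,280),(45,288)]]
for a,b in zip(W,W[1:]): print(b,tl(b-a))
E
```

```text
[  3.2 -45.4 228.5] [-0.31  0.27  0.52  1.96 -0.54  0.53 -1.07] [-3.041 -0.477 -0.105] [-0.35820183  1.44000953  1.40077263]
[  1.5 -23.  248. ] [  1.6 -22.9 -18.9]
[  1.5   2.  268. ] [  2.6 -25.9 -18.7]
[  1.5  25.  280. ] [ -0.6 -23.2 -11.5]
[  1.5  45.  288. ] [ -1.6 -20.   -7.9]
```

View pics/c5.png

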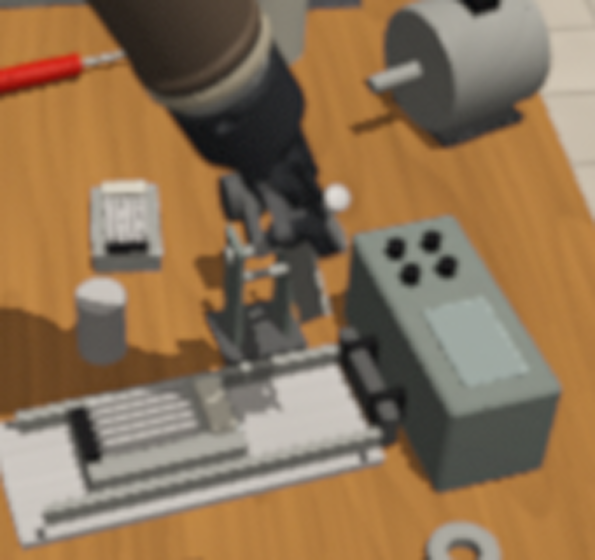

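The tube end at (337,197) is up and the blade at (310,285) is swung clear, with the gate around 0.9-1 rad. I'll finish the arc, pushing left past the balance point.

Emit:
arm_command(series=[{"linear": [1, -11.5, -9.5], "twist": [0, 0, 0], "grip": -1}, {"linear": [1, -11.5, -9.5], "twist": [0, 0, 0], "grip": -1}, {"linear": [1.5, -13, -9.5], "twist": [0, 0, 0], "grip": -1}, {"linear": [1.5, -13, -9.5], "twist": [0, 0, 0], "grip": -1}, {"linear": [-0.5, -12, -6], "twist": [0, 0, 0], "grip": -1}, {"linear": [-0.5, -12, -6], "twist": [0, 0, 0], "grip": -1}, {"linear": [-1, -12, -4], "twist": [0, 0, 0], "grip": -1}, {"linear": [0, 0, 0], "twist": [0, 0, 0], "grip": -1}])

```text
clock: 8.93
ee_pos: [636.9, -11.8, 283.7]
tcp_rot: [-3.042, -0.476, -0.104]
wrist_force: [-0.1, 0.2, -1.1]
finger_gap: 0.001
```

```bash
python3 - <<'E'
from h import *
im,_=grab('side','5'); im2,d=grab('top','5'); f=lambda a:cv2.resize(a,(400,400),interpolation=cv2.INTER_CUBIC)
cv2.imwrite('pics/c6.png',np.hstack([f(im[90:270,200:380]),f(im2[110:250,210:350])])[...,::-1])
s=observe(); p=lanepos(); print(p,np.round(s['q'],2),np.round(s['tcp_rot'],3),s['wrist_force'])
E
```

```text
[  1.3  36.3 283.4] [-0.58  0.15  0.62  1.96 -0.25  0.59 -1.47] [-3.042 -0.475 -0.106] [-0.01222099 -0.21603321  0.66294984]
```

View pics/c6.png

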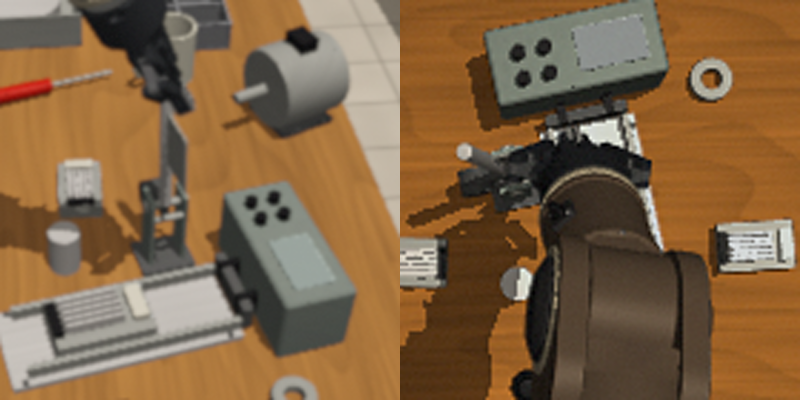

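The gate stands upright against its stop. In the left panel the tube is vertical at (165,150), clear of the finger at (175,95). Next I'll back off to the right and towards the robot, then straighten the tool.

```bash
python3 - <<'E'
from h import *
s=observe(); p=lanepos()
print(tl([0,-36,0]),tl([-196,0,0]))
R=Ro.from_euler('xyz',s['tcp_rot']); G=Ro.from_euler('xyz',[np.pi,0,YAW]); print(np.round(np.degrees((R.inv()*G).as_rotvec()),1))
E
```

```text
[ 9.5 34.7  1.5] [-166.4   49.5  -91. ]
[ -1.4 -27.8 -15.6]
```

Emit:
arm_command(series=[{"linear": [4.8, 17.3, 0.8], "twist": [0, 0, 0], "grip": -1}, {"linear": [4.8, 17.3, 0.8], "twist": [0, 0, 0], "grip": -1}, {"linear": [-33, 10, -18], "twist": [0, 0, 0], "grip": -1}, {"linear": [-33, 10, -18], "twist": [0, 0, 0], "grip": -0.3}, {"linear": [-33, 10, -18], "twist": [0, 0, 0], "grip": -0.3}, {"linear": [-33, 10, -18], "twist": [0, 0, 0], "grip": -0.3}, {"linear": [-33, 10, -18], "twist": [0, 0, 0], "grip": -0.3}])

```text
clock: 9.9
ee_pos: [451.8, -87.6, 283.1]
tcp_rot: [-3.042, -0.475, -0.107]
wrist_force: [-0.1, -0.8, -0.4]
finger_gap: 0.352
```

Emit:
arm_command(series=[{"linear": [0, 0, 0], "twist": [-0.4, -7, -3.9], "grip": -0.3}, {"linear": [0, 0, 0], "twist": [-0.4, -7, -3.9], "grip": -0.3}, {"linear": [0, 0, 0], "twist": [-0.3, -6.9, -3.9], "grip": -0.3}, {"linear": [0, 0, 0], "twist": [-0.3, -6.9, -3.9], "grip": -0.3}, {"linear": [0, 0, 0], "twist": [0, 0, 0], "grip": -0.3}])

```text
clock: 10.52
ee_pos: [454.4, -86.7, 282.5]
tcp_rot: [3.141, 0.002, 0.197]
wrist_force: [-0.3, 0.5, -0.5]
finger_gap: 0.348
```

```bash
python3 - <<'E'
from h import *
s=observe(); p=lanepos(); print(p,np.round(s['q'],2),np.round(s['tcp_rot'],3),s['wrist_force'],s['finger_gap'])
R=Ro.from_euler('xyz',s['tcp_rot']); G=Ro.from_euler('xyz',[np.pi,0,YAW]); print(np.round(np.degrees((R.inv()*G).as_rotvec()),1))
print(tl([-195-p[0],-p[1],70-p[2]]))
E
```

```text
[-1.918e+02 -2.000e-01  2.825e+02] [-0.57  0.07  0.71  1.93 -0.05  1.15 -1.22] [3.141e+00 2.000e-03 1.970e-01] [-0.2692556   0.52241944 -0.47824032] 0.34750217125184385
[0.  0.1 0. ]
[ -2.8  -0.3 212.5]
```

Emit:
arm_command(series=[{"linear": [-1, 0, 40], "twist": [0, 0, 0], "grip": -0.3}, {"linear": [-1, 0, 40], "twist": [0, 0, 0], "grip": -0.3}, {"linear": [-1, 0, 40], "twist": [0, 0, 0], "grip": -0.3}, {"linear": [-1, 0, 40], "twist": [0, 0, 0], "grip": -0.3}, {"linear": [-1, 0, 40], "twist": [0, 0, 0], "grip": -0.3}, {"linear": [0, 0, 20], "twist": [0, 0, 0], "grip": -0.3}, {"linear": [0, 0, 0], "twist": [0, 0, 0], "grip": -0.3}])

```text
clock: 11.4
ee_pos: [446.6, -88.3, 62.7]
tcp_rot: [-3.14, 0.001, 0.193]
wrist_force: [-0.2, -0.2, 1.3]
finger_gap: 0.348
```

```bash
python3 - <<'E'
from h import *
im,d=grab('side','6'); cv2.imwrite('pics/c7.png',cv2.resize(im[110:280,170:370],None,fx=3.5,fy=3.5,interpolation=cv2.INTER_CUBIC)[...,::-1])
s=observe(); p=lanepos(); print(p,np.round(s['tcp_rot'],3),s['wrist_force'])
L=tolane(pts('side',d)); m=(L[...,2]>34)&(L[...,2]<60)&(abs(L[...,1])<45)&(L[...,0]>-180)&(L[...,0]<35); print(np.percentile(L[m],[1,5,95,99],axis=0).round(1))
E
```

```text
[-199.    -0.4   63.6] [-3.14e+00 -1.00e-03  1.93e-01] [ 0.07694451 -0.23935999  1.6043523 ]
[[-168.5  -43.2   34.5]
 [-164.1  -40.8   35.4]
 [ -57.4   23.3   53.1]
 [ -50.5   34.8   54.6]]
```

View pics/c7.png

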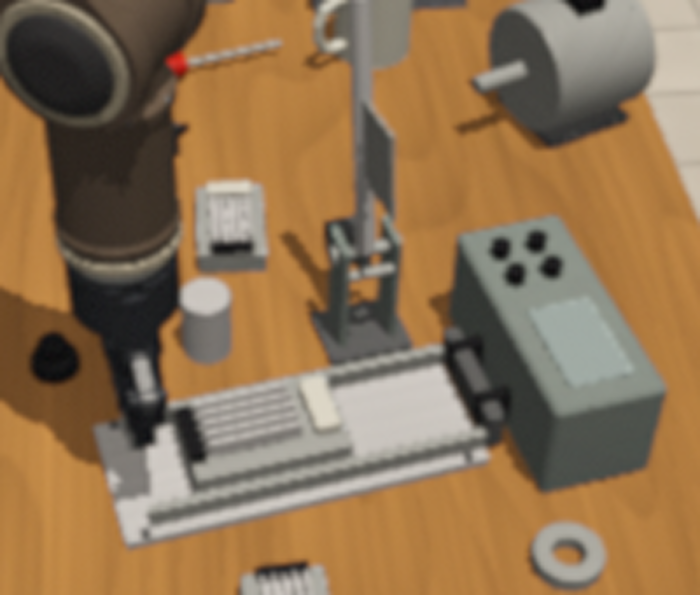

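The gate is up, and the module is still centred with its near end at x≈-167. The fingers are behind it, over the bare plate at (145,430). I'll lower them and push.

Emit:
arm_command(series=[{"linear": [0, 0, 22], "twist": [0, 0, 0], "grip": -0.3}, {"linear": [0, 0, 22], "twist": [0, 0, 0], "grip": -0.3}, {"linear": [0, 0, 0], "twist": [0, 0, 0], "grip": -0.3}, {"linear": [8, 0, 0], "twist": [0, 0, 0], "grip": -0.3}, {"linear": [8, 0, 0], "twist": [0, 0, 0], "grip": -0.3}, {"linear": [8, 0, 0], "twist": [0, 0, 0], "grip": -0.3}, {"linear": [8, 0, 0], "twist": [0, 0, 0], "grip": -0.3}, {"linear": [8, 0, 0], "twist": [0, 0, 0], "grip": -0.3}])

```text
clock: 12.45
ee_pos: [486.5, -79.7, 19.4]
tcp_rot: [-3.14, 0.002, 0.196]
wrist_force: [-5.4, -1.5, 4.4]
finger_gap: 0.349
```

```bash
python3 - <<'E'
from h import *
s=observe(); print(lanepos(),np.round(s['tcp_rot'],3),s['wrist_force'])
E
```

```text
[-158.9    0.4   19.4] [-3.14e+00  2.00e-03  1.96e-01] [-5.35674274 -1.4930056   4.42784036]
```

The module is sliding at about 5 N. I'll keep pushing.

Emit:
arm_command(series=[{"linear": [9, 0, 0], "twist": [0, 0, 0], "grip": -0.3}, {"linear": [9, 0, 0], "twist": [0, 0, 0], "grip": -0.3}, {"linear": [9, 0, 0], "twist": [0, 0, 0], "grip": -0.3}, {"linear": [9, 0, 0], "twist": [0, 0, 0], "grip": -0.3}, {"linear": [9, 0, 0], "twist": [0, 0, 0], "grip": -0.3}, {"linear": [9, 0, 0], "twist": [0, 0, 0], "grip": -0.3}, {"linear": [9, 0, 0], "twist": [0, 0, 0], "grip": -0.3}, {"linear": [5, 0, 0], "twist": [0, 0, 0], "grip": -0.3}])

```text
clock: 13.45
ee_pos: [553.7, -66.4, 19.3]
tcp_rot: [-3.14, 0.001, 0.196]
wrist_force: [-6.8, -1.3, 4.0]
finger_gap: 0.348
```

Emit:
arm_command(series=[{"linear": [4, 0, 0], "twist": [0, 0, 0], "grip": -0.3}, {"linear": [3, 0, 0], "twist": [0, 0, 0], "grip": -0.3}, {"linear": [0, 0, 0], "twist": [0, 0, 0], "grip": -0.3}])

```text
clock: 13.82
ee_pos: [560.8, -65.1, 19.3]
tcp_rot: [-3.14, 0.0, 0.196]
wrist_force: [-2.2, -0.2, 1.0]
finger_gap: 0.349
```

```bash
python3 - <<'E'
from h import *
s=observe(); print(lanepos(),np.round(s['tcp_rot'],3),s['wrist_force'])
E
```

```text
[-83.2   0.3  19.3] [-3.14   0.     0.196] [-2.18990313 -0.24531729  1.04041174]
```

Emit:
arm_command(series=[{"linear": [2, 0, 0], "twist": [0, 0, 0], "grip": -0.3}, {"linear": [1.5, 0, 0], "twist": [0, 0, 0], "grip": -0.3}, {"linear": [1.5, 0, 0], "twist": [0, 0, 0], "grip": -0.3}])

```text
clock: 14.2
ee_pos: [565.7, -64.1, 19.3]
tcp_rot: [-3.14, 0.0, 0.196]
wrist_force: [-4.7, -0.0, 1.9]
finger_gap: 0.35
```

Emit:
arm_command(series=[{"linear": [1.5, 0, 0], "twist": [0, 0, 0], "grip": -0.3}, {"linear": [1.5, 0, 0], "twist": [0, 0, 0], "grip": -0.3}])

```text
clock: 14.45
ee_pos: [567.9, -63.6, 19.2]
tcp_rot: [-3.14, 0.002, 0.196]
wrist_force: [-9.8, -1.6, 8.4]
finger_gap: 0.353
```

Emit:
arm_command(series=[{"linear": [1.5, 0, 0], "twist": [0, 0, 0], "grip": -0.3}])

```text
clock: 14.58
ee_pos: [567.9, -63.6, 19.2]
tcp_rot: [-3.139, 0.004, 0.195]
wrist_force: [-14.4, -2.0, 10.4]
finger_gap: 0.348
```

The TCP has stalled at lane x≈-76, exactly where home should be, and the force is rising. One more small nudge to seat it, then a check.

Emit:
arm_command(series=[{"linear": [1.5, 0, 0], "twist": [0, 0, 0], "grip": -0.3}, {"linear": [0, 0, 0], "twist": [0, 0, 0], "grip": -0.3}])

```text
clock: 14.82
ee_pos: [567.9, -63.6, 18.9]
tcp_rot: [-3.138, 0.007, 0.195]
wrist_force: [-16.1, -1.9, 11.6]
finger_gap: 0.35
```

```bash
python3 - <<'E'
from h import *
s=observe(); print(lanepos(),np.round(s['tcp_rot'],3),s['wrist_force'])
E
```

```text
[-76.    0.3  18.9] [-3.138  0.007  0.195] [-16.13240484  -1.92247777  11.62620616]
```

Solidly against the stop. I'll back away along the lane, rise and take a last look.

Emit:
arm_command(series=[{"linear": [-10, 0, 0], "twist": [0, 0, 0], "grip": -0.3}, {"linear": [-25, 0, 0], "twist": [0, 0, 0], "grip": -0.3}, {"linear": [-25, 0, 0], "twist": [0, 0, 0], "grip": -0.3}, {"linear": [-15, 0, -30], "twist": [0, 0, 0], "grip": -0.3}, {"linear": [-20, 0, -40], "twist": [0, 0, 0], "grip": -0.3}, {"linear": [-20, 0, -40], "twist": [0, 0, 0], "grip": -0.3}, {"linear": [-20, 0, -40], "twist": [0, 0, 0], "grip": -0.3}, {"linear": [0, 0, 0], "twist": [0, 0, 0], "grip": -0.3}])

```text
clock: 15.82
ee_pos: [441.0, -89.6, 172.1]
tcp_rot: [-3.14, -0.008, 0.195]
wrist_force: [0.1, 0.4, -0.3]
finger_gap: 0.352
```

```bash
python3 - <<'E'
from h import *
im,d=grab('side','7'); cv2.imwrite('pics/c8.png',cv2.resize(im[60:380,150:400],None,fx=2,fy=1.85,interpolation=cv2.INTER_CUBIC)[...,::-1])
t,dt=grab('top','7')
s=observe(); print(lanepos(),s['wrist_force'])
for n,D in(('side',d),('top',dt)):
    L=tolane(pts(n,D)); m=(L[...,2]>34)&(L[...,2]<60)&(abs(L[...,1])<38)&(L[...,0]>-150)&(L[...,0]<75)
    print(n,np.percentile(L[m],[1,5,95,99],axis=0).round(1))
L=tolane(pts('side',d)); m=(L[...,2]>230)&(abs(L[...,0]-6)<25)&(L[...,1]>60)&(L[...,1]<190); print('gate top pts',m.sum(),L[m].mean(0),L[m].max(0))
E
```

```text
[-205.9    0.5  169.7] [-0.25695561  0.44787743  0.63752819]
side [[-66.2 -36.9  34.8]
 [-62.8 -34.6  35.8]
 [ 63.5  28.6  52.9]
 [ 71.5  34.9  54.9]]
top [[-64.7 -36.9  35.1]
 [-59.  -33.9  36.6]
 [ 63.5  34.   55. ]
 [ 69.5  37.1  57.5]]
gate top pts 210 [  3.51439312 120.450983   268.53065619] [ 11.72096851 141.56216358 308.22970962]
```

View pics/c8.png

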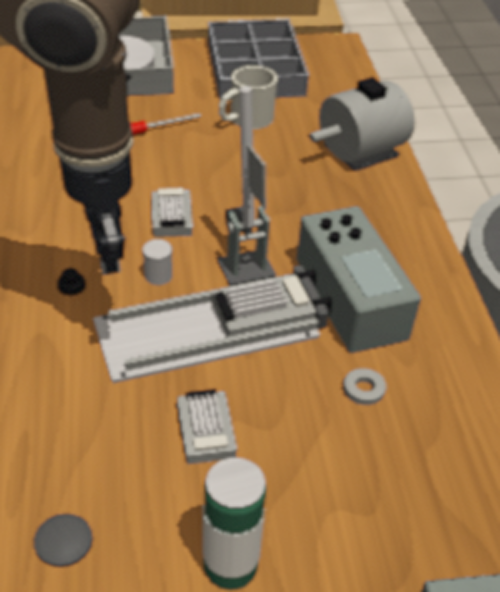

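The final view shows the gate upright at (248,150) and the module against the stop at (320,300). Its near face measures x≈-65, so its origin is at about -5. The can, ring, capacitor, knob and the rest look undisturbed.

```bash
python3 -c "
from h import *
print(r.hand_in())"
```

```text
the job is handed in; nothing more can be done
None
```

The gate is raised and staying up by itself, and the module is home against the end stop. I handed the job in at about 16 s.

- **Gate:** I lifted the arm with the closed fingers under the bare end of the tube and pushed it past its balance point. It dropped to its upper stop. The last images show its tube leaning just past upright, clear of the robot.
- **Module:** I pushed it along the lane with the partly opened fingers until it stalled at the stop with about 16 N on the wrist. Both cameras put its near face at about x = -65 mm, so its origin is at about -5 mm, which is home.
- **Other things on the bench:** they look undisturbed in the last side image; I did not measure their positions.

My first try at getting under the tube touched it sideways, with a wrist force of about 10 N. The joint limits kept the fingers from tilting as far as I had planned. I backed off and went in higher with less tilt. I found no disagreement in the final checks.

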